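# Roll a flanged roller up the loading gutter and shut the keeper

### The job

With the fingertips, push the flanged steel roller up its sloped gutter and over the crest, so that it settles against the red stop and does not roll back. Then push the keeper bolt by its black-topped knob fully across behind the roller. Only push, lift nothing: the roller stays down in the gutter, and the insulator, S-hook, oil can and fuller stay where they are.

Things in the scene. Friction and masses are not known exactly. Their poses are not given: they have to be found in the camera images.
- gutter: Fixed steel gutter on a wooden board (400 x 110 x 12 mm). Origin on the bench under the board's middle, on the gutter's midline; +x runs along the gutter to its upper end, z up. All x, y, height below are in this frame, mm. Floor 66 wide between walls 5 thick, 14 above the floor. Behind the seat, a guide block for the keeper stands outside the wall at x 81 to 115, y 39 to 55, top at height 90.
- bed: The rising part of the gutter's floor, fixed. Origin on the floor's midline at the crest (x = 85, height 61.3); its x runs up the slope, its z square to the floor. The floor rises at 7 degrees from height 30 at x = -170 to the crest. At x = -170 only a lip, 8 high and 6 thick, closes the low end. The roller's centre is 28 mm above this floor as it rolls.
- roller: Loose flanged steel roller, about 0.45 kg, lying across the gutter: two 56 mm flanges, each 8 thick, on a core 44 in diameter and 44 long (60 overall). Origin at its centre, y along its axle; x and z turn as it rolls. It starts at rest against the low lip, centre near x = -154, height 60. It rolls freely; under 5 N pushes it uphill, best on the core near axle height.
- seat (a point): The roller's centre when seated: x = 136.5, y = 0, height 82.5. Past the crest the floor falls at 8 degrees from height 61.3 at x = 85 to 50 at x = 165, where a red upright stop plate (8 thick, top at height 98) closes the gutter. A roller that has passed the crest rolls on and settles against the stop; one that has not rolls back down.
- keeper (a joint): Travel of the keeper bolt, m: 0 drawn back, 0.045 fully across (end stop); starts between 0 and 0.008. A brass rod of 12 mm diameter at x = 98, height 80, sliding towards the gutter's -y; it stays where left and takes 2 to 5 N. Drawn back its tip is just outside the floor; across, it lies about 5 mm behind the seated roller. A roller not seated blocks it.
- keeper_knob (a point): Centre of the black top (20 mm diameter, 16 high) of the upright knob on the keeper bolt, 36 mm above the bolt's axis (height 116), on a 14 mm brass stem. Moves with the bolt: y = 115 drawn back, y = 70 fully across. Push it from the side away from the gutter.
- insulator: Loose brown-glazed ceramic insulator knob, 48 mm diameter, 50 mm high, standing near the gutter on the keeper's side. Origin under its centre. Leave alone.
- s_hook: Loose dull iron S-hook, about 80 x 45 mm, 8 mm thick, lying flat near the gutter on the side away from the keeper. Origin on the bench at its middle. Leave alone.
- oil_can: Loose copper oil can, 80 mm diameter, 153 mm high with its spout (along its +x), standing left of the gutter. Origin under its centre. Leave alone.
- fuller: Loose steel fuller lying on the bench right of the gutter, about 120 x 45 x 30 mm, long side along its x. Origin under its middle. Leave alone.
Things that resemble listed ones, but are neither listed nor needed, are in the scene too. Of the things that look like the roller, the middle-sized one is meant.

How it is judged:
By the outcome, as a careful person would: the job done as asked, in the order asked, and still so for the second after the job is handed in, with the robot touching nothing.
It also fails if it takes over 48 s, if anything falls off the work surface, if the arm or the gripper's body presses on something with over 40 N, if the wrist force passes 120 N, or if a joint passes its speed limit or range.

### The arm

A 7-joint arm with a two-finger parallel gripper is mounted at the origin on the work surface. World frame = base frame: x ahead of the robot, y to its left, z up, the work surface at z = 0. Lengths are in m, angles in rad, forces in N, time in s.
With the tool pointing down it reaches from about 0.425 to 0.825 m from the base axis. Payload 3.6 kg.
Tool frame: the origin (TCP) lies at the very end of the fingers, on their centre line; the grasp point (between the pads) lies 19 mm behind it; z points along the fingers, y is the direction in which the jaws open and shut (so a half turn about z gives the same grasp; the last joint's range is limited). The gripper opens to 93 mm and grips with 3 to 60 N. Pads are 15 mm wide; open, the fingers measure 128 mm over their backs; the gripper's body (75 mm by 188 mm) begins 65 mm behind the grasp point.
Start: joints at [1.123, 0.615, -0.013, 1.423, 0.008, 1.103, -0.04], TCP at [0.266, -0.593, 0.219] pointing down, gripper open.
Joint ranges: [-3.12, 3.12], [-0.3, 2.06], [-1.34, 1.32], [0.26, 2.42], [-1.36, 4.5], [0.01, 1.98], [-2.84, 2.84]. Speed limits (rad/s): [2.79, 2.79, 3.14, 3.14, 3.14, 3.14, 3.14].

### API

Orientations are given as a unit quaternion [w, x, y, z].
In Python, from rig import bot gives the robot as it stands.
- The arm moves only by the tool step_arm, never from a script. Its argument "commands" is a list of rows, each an object of numbers: "dx", "dy", "dz": the shift along the tool's x, y, z in m; "rx", "ry", "rz": the turn, a rotation vector about the tool's x, y, z in rad; "gripper": the opening, from 0 (shut) to 1 (fully open). In form: [{"dx": .., "dy": .., "dz": .., "rx": .., "ry": .., "rz": .., "gripper": ..}, ...]. A call has 1 to 10 rows; each row is the pose to reach, as a shift and turn from the pose commanded when the call began, along the tool's axes at that moment; what a row does not reach only later rows make up. A row lasts 1/12 s, in which the tool goes at most 41.7 mm and 7.16 degrees, less where a joint would pass 70% of its speed; a pose out of reach is approached as far as the arm can. A call with a gripper value outside its range is refused whole. The fingers move at their own pace and stop on an object; "squeeze" is the grip in N (left out, the last holds). Time passes only in rows, so rows that repeat a pose let the fingers close. It gives the time, the measured TCP pose, the force and the opening at its end, in the units of the state.
- bot.get_state(): the state, without advancing time (a new reading comes with each control period).
- bot.camera(name): name is "scene" or "top"; returns a dict with "frame" (400x640x3 uint8, red, green, blue), "fx", "fy", "cx", "cy" (pixels), "distortion" ([k1, k2, p1, p2, k3] as OpenCV has them; the pictures are not rectified), "origin" and "rotation" of the camera in the world. Camera axes: x right, y up, looking along -z (the intrinsics and any distortion apply to the point x, -y, -z); pixel columns grow to the right and rows downward; lengths in m; the calibration is good to about 2 mm. A picture is of the moment at which its call begins. There is no depth.
- bot.hand_in(): hands the job in, once; it reports no verdict.
The state is a dict: "t": time; "q": joint angles; "joint_vel": joint speeds; "joint_torque": joint torques, N m; "ee_pos": TCP position; "eef_rot": TCP orientation; "ft_force": force on the tool from outside, world axes, zero at the start; "ft_torque": the same for the moment, N m; "grip_width": opening from 0.0 (shut) to 1.0 (fully open).
Only numpy, scipy, OpenCV 4.12 (cv2) and the standard library are available. Lean on these libraries where they do the work, as an engineer would, in place of code of your own. Each camera call takes 0.05 s, during which the arm holds its last target. There are 200 camera calls.

## Working session

There is one attempt and no reset: what is moved stays moved. The work goes in short steps, Python scripts to look and compute and a tool call to move; the robot and the scene stay as the last step left them, time stands still between calls to the robot, and variables do not carry over. Pictures are saved under pics/ and viewed, about 8 in all and at most 12, crops included, and the job is handed in when it is done.

Besides the shell and the picture viewer there is one more tool, called after ">>>" by a JSON object that holds its "op" and its "data". step_arm: Moves the arm, as the interface text tells. Its arguments: {"type":"object","properties":{"commands":{"type":"array","items":{"type":"object","properties":{"dx":{"type":"number"},"dy":{"type":"number"},"dz":{"type":"number"},"rx":{"type":"number"},"ry":{"type":"number"},"rz":{"type":"number"},"gripper":{"type":"number"}}}},"squeeze":{"type":"number"}},"required":["commands"]}

```bash
ls; mkdir -p pics
cat > h.py <<'E'
import numpy as np, cv2
from rig import bot
def snap(n,f=None):
    c=bot.camera(n)
    if f: cv2.imwrite(f'pics/{f}.png',c['frame'][:,:,::-1])
    return c
def ray(c,u,v):
    K=np.array([[c['fx'],0,c['cx']],[0,c['fy'],c['cy']],[0,0,1.]])
    p=cv2.undistortPoints(np.array([[[u,v]]],float),K,np.array(c['distortion'],float))[0,0]
    return np.array(c['origin']),np.array(c['rotation'])@np.array([p[0],-p[1],-1])
def onz(c,u,v,z):
    o,d=ray(c,u,v); return o+d*(z-o[2])/d[2]
def proj(c,P):
    K=np.array([[c['fx'],0,c['cx']],[0,c['fy'],c['cy']],[0,0,1.]])
    p=(np.atleast_2d(P)-c['origin'])@np.array(c['rotation'])*[1,-1,-1]
    return cv2.projectPoints(p,np.zeros(3),np.zeros(3),K,np.array(c['distortion'],float))[0][:,0]
E
python3 - <<'E'
from h import *
import pickle
for n in('top','scene'):
    c=snap(n,n+'0'); pickle.dump(c,open(n+'0.pkl','wb')); print(n,c['fx'],c['origin'],np.round(c['rotation'],2).tolist(),c['distortion'])
s=bot.get_state(); print(s['t'],s['ee_pos'],s['eef_rot'],s['grip_width'])
E
```

```text
pics
top 516.1608818687388 [ 0.25731273 -0.00283182  1.54939528] [0.71, 0.08, -0.08, -0.7] [-0.04857248  0.          0.          0.          0.        ]
scene 512.2396167138111 [1.25151877 0.33881218 1.00560115] [0.5, 0.18, 0.29, 0.8] [-0.03424629  0.          0.          0.          0.        ]
0.1 [ 0.26524231 -0.59265147  0.21763462] [-1.10339935e-03  9.77940335e-01  2.08881354e-01 -2.50118023e-04] 1.0018726491210257
```

View pics/top0.png

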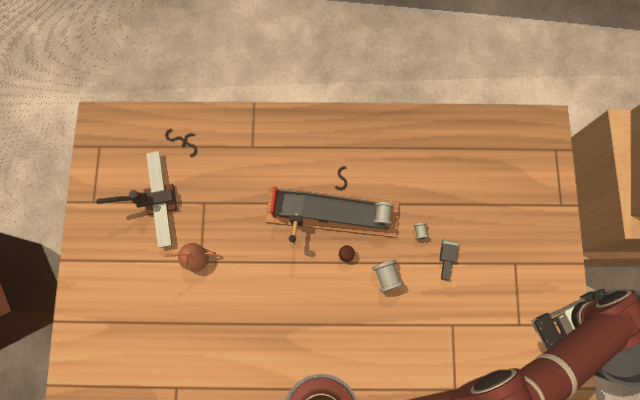

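View pics/scene0.png

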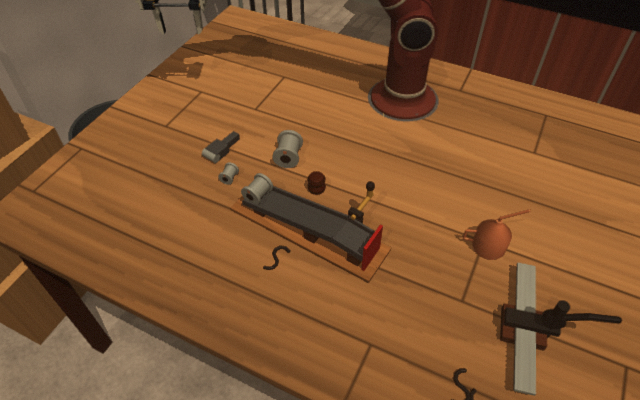

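The top view shows the gutter with the red stop at (273,202), the roller at (384,213), the knob at (292,239), the insulator at (347,254) and the hook at (342,178). The gutter's +x is roughly world +y. I'll zoom in for precise points.

Run:
```python
from h import *
import pickle
c=pickle.load(open('top0.pkl','rb'));d=pickle.load(open('scene0.pkl','rb'))
a=cv2.resize(c['frame'][160:280,255:415],None,fx=5,fy=5,interpolation=cv2.INTER_CUBIC)[:,:,::-1]
cv2.imwrite('pics/topz.png',a)
a=cv2.resize(d['frame'][160:290,230:400],None,fx=4.6,fy=4.6,interpolation=cv2.INTER_CUBIC)[:,:,::-1]
cv2.imwrite('pics/scz.png',a)
for n,k in(('top',c),('scene',d)):
    f=k['frame'].astype(int); m=((f[:,:,0]>110)&(f[:,:,1]<60)&(f[:,:,2]<60)).astype(np.uint8)
    _,_,st,ce=cv2.connectedComponentsWithStats(m)
    for s,e in zip(st[1:],ce[1:]):
        if s[4]>15: print(n,s,e)
```

```text
top [271 188   6  25  28] [273.92857143 200.42857143]
top [568 314  69  62 731] [603.3994528 341.0123119]
top [542 368  16   9  52] [550.34615385 372.30769231]
top [546 380  24  20  94] [558.17021277 390.65957447]
scene [364 225  19  25 103] [372.72815534 236.74757282]
```

View pics/topz.png

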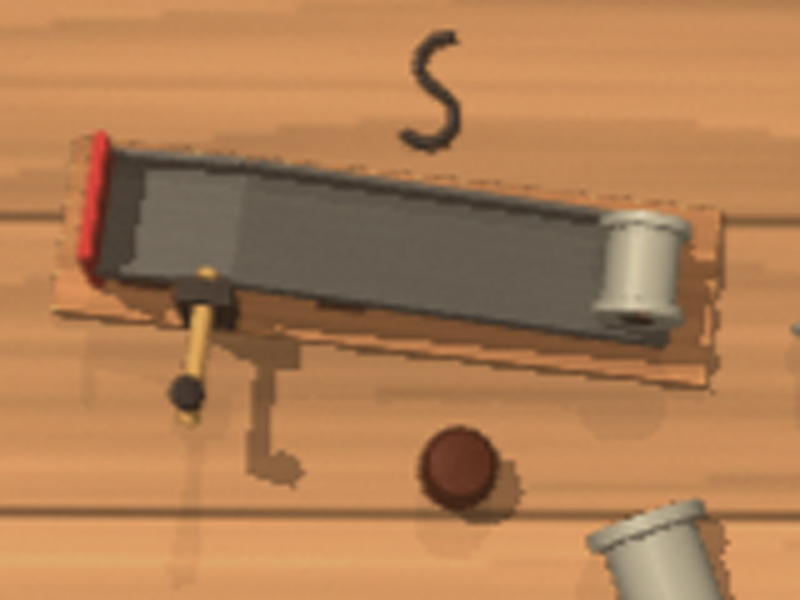

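View pics/scz.png

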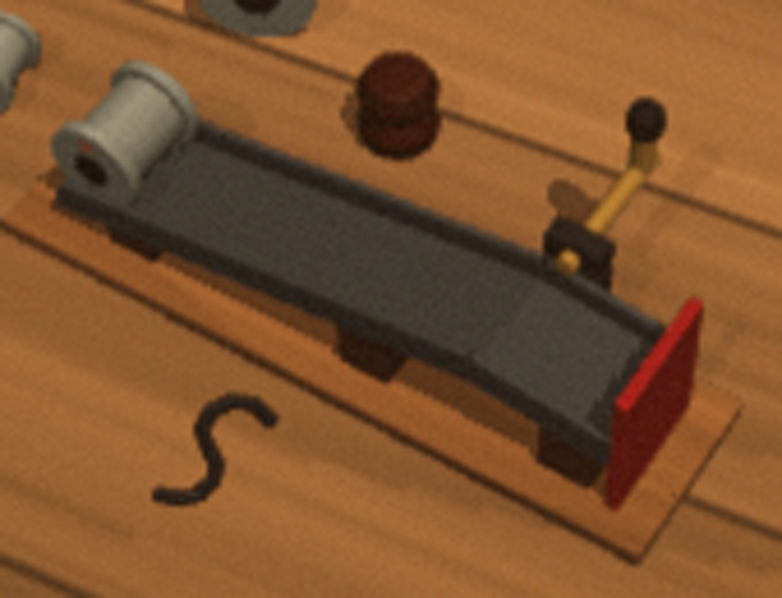

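```bash
cat > fit.py <<'E'
from h import *
import pickle
from scipy.optimize import least_squares
c=pickle.load(open('top0.pkl','rb'));d=pickle.load(open('scene0.pkl','rb'))
T=lambda X,Y:(255+(X-2)/5,160+(Y-2)/5)
S=lambda X,Y:(230+(X-2)/4.6,160+(Y-2)/4.6)
obs=[(c,T(52,313),(200,55,12)),(c,T(708,387),(-200,55,12)),(c,T(722,211),(-200,-55,12)),
(d,S(742,408),(200,55,12)),(d,S(637,562),(200,-55,12))]
W=np.array([onz(k,*p,g[2]/1e3)[:2] for k,p,g in obs]); G=np.array([g[:2] for _,_,g in obs])/1e3
def f(q):
    R=np.array([[np.cos(q[2]),-np.sin(q[2])],[np.sin(q[2]),np.cos(q[2])]])
    return ((G@R.T+q[:2])-W).ravel()
q=least_squares(f,[.55,0,1.57]).x
print('pose',q.round(4),'deg',np.degrees(q[2])); print((f(q)*1e3).round(1).reshape(-1,2))
R=np.array([[np.cos(q[2]),-np.sin(q[2])],[np.sin(q[2]),np.cos(q[2])]])
np.save('pose.npy',q)
def tog(k,p,z): return np.r_[(R.T@(onz(k,*p,z)[:2]-q[:2]))*1e3,z*1e3].round(1)
print('knob top',tog(c,T(187,392),.124),'scene',tog(d,S(646,120),.116))
print('red top ends',tog(c,T(100,133),.098),tog(c,T(88,283),.098), tog(d,S(701,300),.098),tog(d,S(620,405),.098))
print('roller far end mid',tog(c,T(643,267),.06), 'flange L/R top', tog(c,T(601,218),.06),tog(c,T(688,227),.06),tog(c,T(600,310),.06),tog(c,T(680,318),.06))
print('insul top',tog(c,T(459,466),.05),'world knob',onz(c,*T(187,392),.124))
print('hook',tog(c,T(430,90),.004))
E
python3 fit.py
```

```text
Traceback (most recent call last):
  File "fit.py", line 9, in <module>
    W=np.array([onz(k,*p,g[2]/1e3)[:2] for k,p,g in obs]); G=np.array([g[:2] for _,_,g in obs])/1e3
                ~~~^^^^^^^^^^^^^^^
  File "h.py", line 12, in onz
    o,d=ray(c,u,v); return o+d*(z-o[2])/d[2]
        ~~~^^^^^^^
  File "h.py", line 10, in ray
    return np.array(c['origin']),np.array(c['rotation'])@np.array([p[0],-p[1],-1])
                                 ~~~~~~~~~~~~~~~~~~~~~~~^~~~~~~~~~~~~~~~~~~~~~~~~~
ValueError: matmul: Input operand 1 has a mismatch in its core dimension 0, with gufunc signature (n?,k),(k,m?)->(n?,m?) (size 3 is different from 4)
```

```bash
sed -i "s/np.array(c\['rotation'\])/Rm(c)/" h.py
cat >> h.py <<'E'
from scipy.spatial.transform import Rotation
def Rm(c): return Rotation.from_quat(np.roll(c['rotation'],-1)).as_matrix()
E
python3 fit.py
```

```text
pose [ 0.5856 -0.0302  1.4559] deg 83.41701398411246
[[ 3.6  1.1]
 [ 0.1  0.8]
 [ 0.3 -0.7]
 [-2.6 -0.7]
 [-1.3 -0.5]]
knob top [101.8 113.3 124. ] scene [102.  113.7 116. ]
red top ends [174.7 -35.2  98. ] [168.8  53.7  98. ] [175.3  40.2  98. ] [172.9 -35.   98. ]
roller far end mid [-150.1   -3.1   60. ] flange L/R top [-122.5  -29.6   60. ] [-174.3  -30.5   60. ] [-127.5   25.7   60. ] [-174.7   24.7   60. ]
insul top [-55.8 126.   50. ] world knob [0.48469736 0.08395919 0.124     ]
hook [ -12.9 -111.3    4. ]
```

>>> {"op": "step_arm", "data": {"commands": [{"rz": 0.1, "gripper": 0}, {"rz": 0.2, "gripper": 0}, {"rz": 0.3, "gripper": 0}, {"rz": 0.4, "gripper": 0}, {"rz": 0.5, "gripper": 0}, {"rz": 0.536, "gripper": 0}, {"rz": 0.536, "gripper": 0}]}}

```text
invalid input
```

```bash
cat >> h.py <<'E'
def g(P):
    q=np.load('pose.npy'); q[0]+=.0003;q[1]+=.003; c,s=np.cos(q[2]),np.sin(q[2]); v=np.array(P[:2])-q[:2]
    return np.round([1e3*(c*v[0]+s*v[1]),1e3*(-s*v[0]+c*v[1]),1e3*P[2]],1)
def st():
    s=bot.get_state(); R=Rotation.from_quat(np.roll(s['eef_rot'],-1)).as_matrix()
    print('t',round(s['t'],2),'g',g(s['ee_pos']),'xhead',np.degrees(np.arctan2(R[1,0],R[0,0])).round(1),'zax',R[:,2].round(3),'F',np.round(s['ft_force'],1),'grip',round(s['grip_width'],3))
E
python3 -c "
from h import *;st()
import pickle
c=pickle.load(open('top0.pkl','rb'));print(g(onz(c,421,232,.03)),g(onz(c,389,278,.04)))"
```

```text
t 0.1 g [-598.5  253.7  217.6] xhead 24.1 zax [-0.001  0.002 -1.   ] F [ 0.2  0.2 -0.1] grip 1.002
[-274.    34.1   30. ] [-190.6  182.8   40. ]
```

>>> {"op": "step_arm", "data": {"commands": [{"dx": 0, "dy": 0, "dz": 0, "rx": 0, "ry": 0, "rz": 0.1, "gripper": 0}, {"dx": 0, "dy": 0, "dz": 0, "rx": 0, "ry": 0, "rz": 0.2, "gripper": 0}, {"dx": 0, "dy": 0, "dz": 0, "rx": 0, "ry": 0, "rz": 0.3, "gripper": 0}, {"dx": 0, "dy": 0, "dz": 0, "rx": 0, "ry": 0, "rz": 0.4, "gripper": 0}, {"dx": 0, "dy": 0, "dz": 0, "rx": 0, "ry": 0, "rz": 0.5, "gripper": 0}, {"dx": 0, "dy": 0, "dz": 0, "rx": 0, "ry": 0, "rz": 0.536, "gripper": 0}], "squeeze": 10}}

```text
t: 0.6
ee_pos: [0.2655, -0.5928, 0.2179]
eef_rot: [-0.001, 0.998, -0.059, -0.0]
ft_force: [-0.4, -0.6, -0.4]
grip_width: 0.621
```

```bash
python3 -c "
from h import *;st()"
```

```text
t 0.6 g [-598.6  253.4  217.9] xhead -6.8 zax [-0.001  0.001 -1.   ] F [-0.4 -0.6 -0.4] grip 0.621
```

>>> {"op": "step_arm", "data": {"commands": [{"dx": 0.025, "dy": -0.035, "dz": 0.0, "rx": 0, "ry": 0, "rz": 0.004, "gripper": 0}, {"dx": 0.05, "dy": -0.07, "dz": 0.0, "rx": 0, "ry": 0, "rz": 0.004, "gripper": 0}, {"dx": 0.075, "dy": -0.105, "dz": 0.0, "rx": 0, "ry": 0, "rz": 0.004, "gripper": 0}, {"dx": 0.1, "dy": -0.14, "dz": 0.0, "rx": 0, "ry": 0, "rz": 0.004, "gripper": 0}, {"dx": 0.125, "dy": -0.175, "dz": 0.0, "rx": 0, "ry": 0, "rz": 0.004, "gripper": 0}, {"dx": 0.15, "dy": -0.21, "dz": 0.0, "rx": 0, "ry": 0, "rz": 0.004, "gripper": 0}, {"dx": 0.175, "dy": -0.245, "dz": 0.0, "rx": 0, "ry": 0, "rz": 0.004, "gripper": 0}, {"dx": 0.2, "dy": -0.28, "dz": 0.0, "rx": 0, "ry": 0, "rz": 0.004, "gripper": 0}, {"dx": 0.225, "dy": -0.315, "dz": 0.02, "rx": 0, "ry": 0, "rz": 0.004, "gripper": 0}, {"dx": 0.252, "dy": -0.35, "dz": 0.05, "rx": 0, "ry": 0, "rz": 0.004, "gripper": 0}]}}

```text
t: 1.43
ee_pos: [0.543, -0.2893, 0.1842]
eef_rot: [0.001, 0.998, -0.059, 0.003]
ft_force: [0.6, -0.6, 0.1]
grip_width: 0.004
```

>>> {"op": "step_arm", "data": {"commands": [{"dx": 0.0, "dy": -0.015, "dz": 0.02, "rx": 0, "ry": 0, "rz": 0, "gripper": 0}, {"dx": 0.0, "dy": -0.02, "dz": 0.04, "rx": 0, "ry": 0, "rz": 0, "gripper": 0}, {"dx": 0.0, "dy": -0.02, "dz": 0.06, "rx": 0, "ry": 0, "rz": 0, "gripper": 0}, {"dx": 0.0, "dy": -0.02, "dz": 0.06, "rx": 0, "ry": 0, "rz": 0, "gripper": 0}]}}

```text
t: 1.77
ee_pos: [0.5397, -0.2688, 0.1181]
eef_rot: [-0.002, 0.998, -0.059, -0.005]
ft_force: [-0.1, -0.2, -0.8]
grip_width: 0.005
```

Run:
```python
from h import *
st(); c=snap('scene')
cv2.imwrite('pics/s1.png',cv2.resize(c['frame'][60:280,160:400],None,fx=2.7,fy=2.7,interpolation=cv2.INTER_CUBIC)[:,:,::-1])
```

```text
t 1.77 g [-245.3   18.2  118.1] xhead -6.7 zax [-0.009  0.005 -1.   ] F [-0.1 -0.2 -0.8] grip 0.005
```

View pics/s1.png

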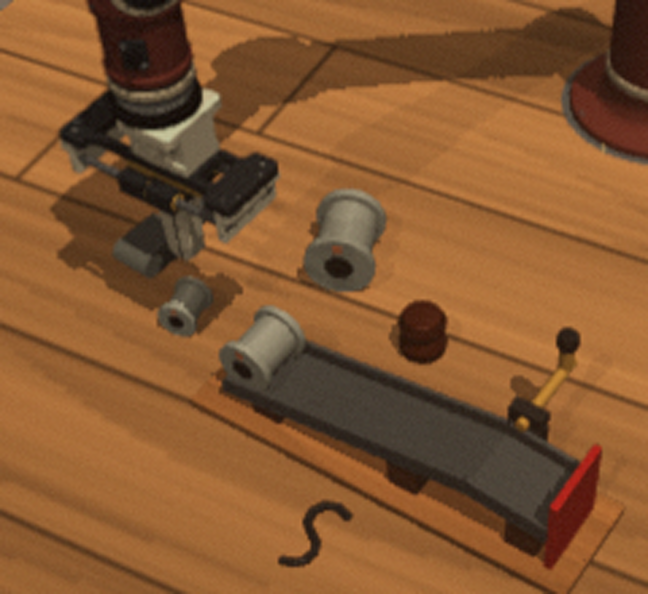

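>>> {"op": "step_arm", "data": {"commands": [{"dx": 0.01, "dy": -0.013, "dz": 0.0, "rx": 0, "ry": 0, "rz": 0, "gripper": 0}, {"dx": 0.02, "dy": -0.025, "dz": 0.02, "rx": 0, "ry": 0, "rz": 0, "gripper": 0}, {"dx": 0.02, "dy": -0.025, "dz": 0.04, "rx": 0, "ry": 0, "rz": 0, "gripper": 0}, {"dx": 0.02, "dy": -0.025, "dz": 0.06, "rx": 0, "ry": 0, "rz": 0, "gripper": 0}, {"dx": 0.02, "dy": -0.025, "dz": 0.066, "rx": 0, "ry": 0, "rz": 0, "gripper": 0}, {"dx": 0.02, "dy": -0.025, "dz": 0.066, "rx": 0, "ry": 0, "rz": 0, "gripper": 0}, {"dx": 0.02, "dy": -0.025, "dz": 0.066, "rx": 0, "ry": 0, "rz": 0, "gripper": 0}]}}

```text
t: 2.4
ee_pos: [0.5657, -0.2501, 0.0579]
eef_rot: [0.0, 0.998, -0.06, 0.001]
ft_force: [0.9, -0.6, 0.1]
grip_width: 0.005
```

```bash
python3 -c "
from h import *;st()"
```

```text
t 2.4 g [-223.7   -5.5   57.9] xhead -6.9 zax [ 0.002 -0.001 -1.   ] F [ 0.9 -0.6  0.1] grip 0.005
```

>>> {"op": "step_arm", "data": {"commands": [{"dx": -0.003, "dy": -0.008, "dz": 0.006, "rx": 0, "ry": 0, "rz": 0, "gripper": 0}, {"dx": -0.003, "dy": -0.016, "dz": 0.008, "rx": 0, "ry": 0, "rz": 0, "gripper": 0}, {"dx": -0.003, "dy": -0.024, "dz": 0.008, "rx": 0, "ry": 0, "rz": 0, "gripper": 0}, {"dx": -0.003, "dy": -0.032, "dz": 0.008, "rx": 0, "ry": 0, "rz": 0, "gripper": 0}, {"dx": -0.003, "dy": -0.038, "dz": 0.007, "rx": 0, "ry": 0, "rz": 0, "gripper": 0}, {"dx": -0.003, "dy": -0.044, "dz": 0.006, "rx": 0, "ry": 0, "rz": 0, "gripper": 0}, {"dx": -0.003, "dy": -0.05, "dz": 0.005, "rx": 0, "ry": 0, "rz": 0, "gripper": 0}, {"dx": -0.003, "dy": -0.05, "dz": 0.005, "rx": 0, "ry": 0, "rz": 0, "gripper": 0}]}}

```text
t: 3.07
ee_pos: [0.569, -0.1968, 0.0521]
eef_rot: [-0.001, 0.998, -0.059, 0.0]
ft_force: [0.2, 0.2, 0.1]
grip_width: 0.003
```

Run:
```python
from h import *
st(); c=snap('scene')
cv2.imwrite('pics/s2.png',cv2.resize(c['frame'][100:280,190:400],None,fx=3.3,fy=3.3,interpolation=cv2.INTER_CUBIC)[:,:,::-1])
```

```text
t 3.07 g [-170.4   -2.6   52.1] xhead -6.7 zax [ 0.001  0.001 -1.   ] F [0.2 0.2 0.1] grip 0.003
```

View pics/s2.png

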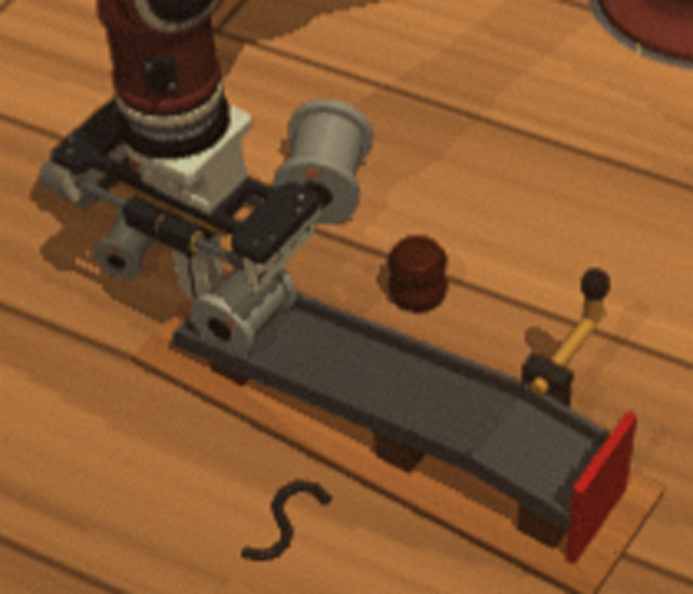

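>>> {"op": "step_arm", "data": {"commands": [{"dx": 0, "dy": -0.007, "dz": -0.001, "rx": 0, "ry": 0, "rz": 0, "gripper": 0}, {"dx": 0, "dy": -0.014, "dz": -0.002, "rx": 0, "ry": 0, "rz": 0, "gripper": 0}, {"dx": 0, "dy": -0.021, "dz": -0.003, "rx": 0, "ry": 0, "rz": 0, "gripper": 0}, {"dx": 0, "dy": -0.028, "dz": -0.004, "rx": 0, "ry": 0, "rz": 0, "gripper": 0}, {"dx": 0, "dy": -0.035, "dz": -0.005, "rx": 0, "ry": 0, "rz": 0, "gripper": 0}, {"dx": 0, "dy": -0.042, "dz": -0.006, "rx": 0, "ry": 0, "rz": 0, "gripper": 0}, {"dx": 0, "dy": -0.049, "dz": -0.007, "rx": 0, "ry": 0, "rz": 0, "gripper": 0}, {"dx": 0, "dy": -0.056, "dz": -0.008, "rx": 0, "ry": 0, "rz": 0, "gripper": 0}, {"dx": 0, "dy": -0.063, "dz": -0.009, "rx": 0, "ry": 0, "rz": 0, "gripper": 0}, {"dx": 0, "dy": -0.07, "dz": -0.009, "rx": 0, "ry": 0, "rz": 0, "gripper": 0}]}}

```text
t: 3.95
ee_pos: [0.5767, -0.1288, 0.0609]
eef_rot: [-0.0, 0.998, -0.06, 0.0]
ft_force: [-0.8, -1.9, 1.3]
grip_width: 0.004
```

>>> {"op": "step_arm", "data": {"commands": [{"dx": 0, "dy": -0.007, "dz": -0.001, "rx": 0, "ry": 0, "rz": 0, "gripper": 0}, {"dx": 0, "dy": -0.014, "dz": -0.002, "rx": 0, "ry": 0, "rz": 0, "gripper": 0}, {"dx": 0, "dy": -0.021, "dz": -0.003, "rx": 0, "ry": 0, "rz": 0, "gripper": 0}, {"dx": 0, "dy": -0.028, "dz": -0.004, "rx": 0, "ry": 0, "rz": 0, "gripper": 0}, {"dx": 0, "dy": -0.035, "dz": -0.005, "rx": 0, "ry": 0, "rz": 0, "gripper": 0}, {"dx": 0, "dy": -0.042, "dz": -0.006, "rx": 0, "ry": 0, "rz": 0, "gripper": 0}, {"dx": 0, "dy": -0.049, "dz": -0.007, "rx": 0, "ry": 0, "rz": 0, "gripper": 0}, {"dx": 0, "dy": -0.056, "dz": -0.008, "rx": 0, "ry": 0, "rz": 0, "gripper": 0}, {"dx": 0, "dy": -0.063, "dz": -0.009, "rx": 0, "ry": 0, "rz": 0, "gripper": 0}, {"dx": 0, "dy": -0.07, "dz": -0.009, "rx": 0, "ry": 0, "rz": 0, "gripper": 0}]}}

```text
t: 4.78
ee_pos: [0.585, -0.0593, 0.0699]
eef_rot: [-0.0, 0.998, -0.06, 0.0]
ft_force: [-0.7, -1.5, 0.9]
grip_width: 0.005
```

Run:
```python
from h import *
st(); c=snap('scene')
cv2.imwrite('pics/s3.png',cv2.resize(c['frame'][100:280,190:400],None,fx=3.3,fy=3.3,interpolation=cv2.INTER_CUBIC)[:,:,::-1])
```

```text
t 4.78 g [-32.   -2.8  69.9] xhead -6.8 zax [ 0.  0. -1.] F [-0.7 -1.5  0.9] grip 0.005
```

View pics/s3.png

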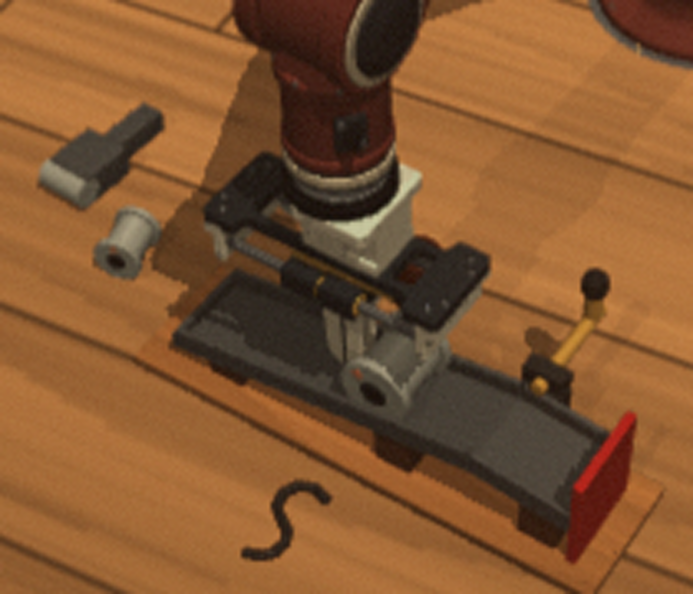

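>>> {"op": "step_arm", "data": {"commands": [{"dx": 0, "dy": -0.007, "dz": -0.001, "rx": 0, "ry": 0, "rz": 0, "gripper": 0}, {"dx": 0, "dy": -0.014, "dz": -0.002, "rx": 0, "ry": 0, "rz": 0, "gripper": 0}, {"dx": 0, "dy": -0.021, "dz": -0.003, "rx": 0, "ry": 0, "rz": 0, "gripper": 0}, {"dx": 0, "dy": -0.028, "dz": -0.004, "rx": 0, "ry": 0, "rz": 0, "gripper": 0}, {"dx": 0, "dy": -0.035, "dz": -0.005, "rx": 0, "ry": 0, "rz": 0, "gripper": 0}, {"dx": 0, "dy": -0.042, "dz": -0.006, "rx": 0, "ry": 0, "rz": 0, "gripper": 0}, {"dx": 0, "dy": -0.049, "dz": -0.007, "rx": 0, "ry": 0, "rz": 0, "gripper": 0}, {"dx": 0, "dy": -0.056, "dz": -0.008, "rx": 0, "ry": 0, "rz": 0, "gripper": 0}, {"dx": 0, "dy": -0.063, "dz": -0.009, "rx": 0, "ry": 0, "rz": 0, "gripper": 0}, {"dx": 0, "dy": -0.068, "dz": -0.009, "rx": 0, "ry": 0, "rz": 0, "gripper": 0}]}}

```text
t: 5.67
ee_pos: [0.5931, 0.009, 0.0788]
eef_rot: [-0.0, 0.998, -0.059, 0.0]
ft_force: [0.3, -0.4, 0.8]
grip_width: 0.007
```

>>> {"op": "step_arm", "data": {"commands": [{"dx": 0, "dy": -0.004, "dz": 0, "rx": 0, "ry": 0, "rz": 0, "gripper": 0}, {"dx": 0, "dy": -0.008, "dz": 0, "rx": 0, "ry": 0, "rz": 0, "gripper": 0}, {"dx": 0, "dy": -0.012, "dz": 0, "rx": 0, "ry": 0, "rz": 0, "gripper": 0}, {"dx": 0, "dy": -0.016, "dz": 0, "rx": 0, "ry": 0, "rz": 0, "gripper": 0}, {"dx": 0, "dy": -0.02, "dz": 0, "rx": 0, "ry": 0, "rz": 0, "gripper": 0}, {"dx": 0, "dy": -0.024, "dz": 0, "rx": 0, "ry": 0, "rz": 0, "gripper": 0}, {"dx": 0, "dy": -0.028, "dz": 0, "rx": 0, "ry": 0, "rz": 0, "gripper": 0}, {"dx": 0, "dy": -0.032, "dz": 0, "rx": 0, "ry": 0, "rz": 0, "gripper": 0}, {"dx": 0, "dy": -0.034, "dz": 0, "rx": 0, "ry": 0, "rz": 0, "gripper": 0}]}}

```text
t: 6.42
ee_pos: [0.597, 0.0425, 0.0786]
eef_rot: [-0.0, 0.998, -0.059, -0.0]
ft_force: [0.8, 0.1, 0.3]
grip_width: 0.005
```

Run:
```python
from h import *
st(); c=snap('scene')
cv2.imwrite('pics/s4.png',cv2.resize(c['frame'][100:280,190:400],None,fx=3.3,fy=3.3,interpolation=cv2.INTER_CUBIC)[:,:,::-1])
```

```text
t 6.42 g [70.5 -3.  78.6] xhead -6.8 zax [-0.     0.001 -1.   ] F [0.8 0.1 0.3] grip 0.005
```

View pics/s4.png

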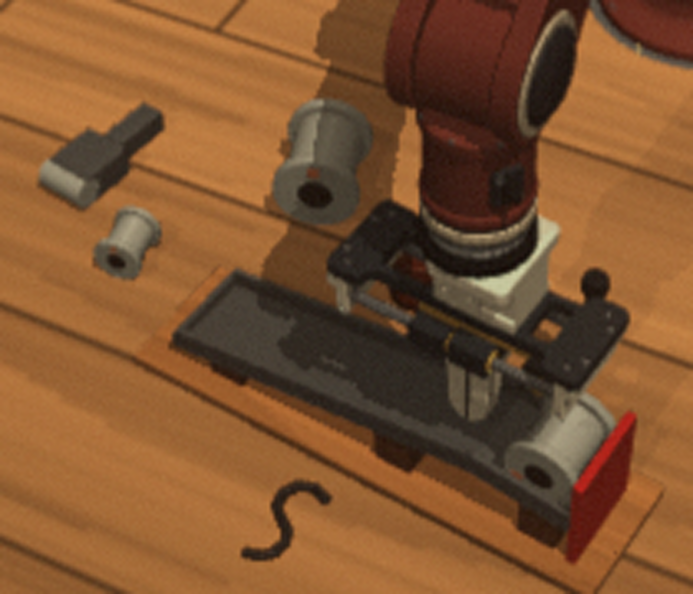

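The roller rests against the red stop at (575,440) and the finger is clear of it. Next I rise and go behind the knob.

>>> {"op": "step_arm", "data": {"commands": [{"dx": 0, "dy": 0.005, "dz": -0.03, "rx": 0, "ry": 0, "rz": 0, "gripper": 0}, {"dx": 0, "dy": 0.005, "dz": -0.06, "rx": 0, "ry": 0, "rz": 0, "gripper": 0}, {"dx": 0, "dy": 0.0, "dz": -0.09, "rx": 0, "ry": 0, "rz": 0, "gripper": 0}, {"dx": -0.02, "dy": -0.005, "dz": -0.095, "rx": 0, "ry": 0, "rz": 0, "gripper": 0}, {"dx": -0.05, "dy": -0.015, "dz": -0.095, "rx": 0, "ry": 0, "rz": 0, "gripper": 0}, {"dx": -0.08, "dy": -0.025, "dz": -0.095, "rx": 0, "ry": 0, "rz": 0, "gripper": 0}, {"dx": -0.11, "dy": -0.028, "dz": -0.095, "rx": 0, "ry": 0, "rz": 0, "gripper": 0}, {"dx": -0.14, "dy": -0.028, "dz": -0.095, "rx": 0, "ry": 0, "rz": 0, "gripper": 0}, {"dx": -0.15, "dy": -0.028, "dz": -0.095, "rx": 0, "ry": 0, "rz": 0, "gripper": 0}, {"dx": -0.15, "dy": -0.028, "dz": -0.095, "rx": 0, "ry": 0, "rz": 0, "gripper": 0}]}}

```text
t: 7.3
ee_pos: [0.4489, 0.0872, 0.1739]
eef_rot: [-0.0, 0.998, -0.059, -0.001]
ft_force: [-0.3, -0.5, 0.3]
grip_width: 0.004
```

Run:
```python
from h import *
st(); c=snap('scene')
cv2.imwrite('pics/s5.png',cv2.resize(c['frame'][100:280,190:400],None,fx=3.3,fy=3.3,interpolation=cv2.INTER_CUBIC)[:,:,::-1])
```

```text
t 7.3 g [ 97.9 149.2 173.9] xhead -6.7 zax [-0.002  0.    -1.   ] F [-0.3 -0.5  0.3] grip 0.004
```

View pics/s5.png

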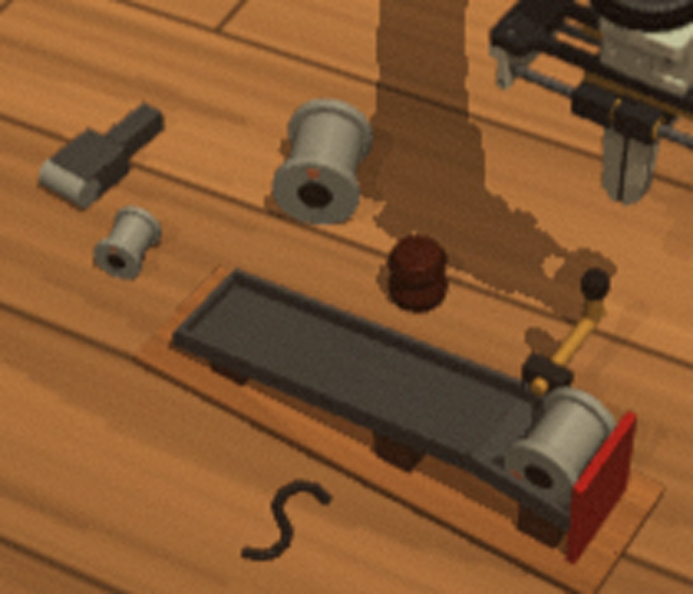

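The roller is seated at (565,435), and the finger is behind the knob at (595,283). Now down, then push.

>>> {"op": "step_arm", "data": {"commands": [{"dx": 0, "dy": 0, "dz": 0.02, "rx": 0, "ry": 0, "rz": 0, "gripper": 0}, {"dx": 0, "dy": 0, "dz": 0.04, "rx": 0, "ry": 0, "rz": 0, "gripper": 0}, {"dx": 0, "dy": 0, "dz": 0.06, "rx": 0, "ry": 0, "rz": 0, "gripper": 0}, {"dx": 0, "dy": 0, "dz": 0.068, "rx": 0, "ry": 0, "rz": 0, "gripper": 0}, {"dx": 0.005, "dy": 0, "dz": 0.068, "rx": 0, "ry": 0, "rz": 0, "gripper": 0}, {"dx": 0.01, "dy": 0, "dz": 0.068, "rx": 0, "ry": 0, "rz": 0, "gripper": 0}, {"dx": 0.015, "dy": 0, "dz": 0.068, "rx": 0, "ry": 0, "rz": 0, "gripper": 0}, {"dx": 0.02, "dy": 0, "dz": 0.068, "rx": 0, "ry": 0, "rz": 0, "gripper": 0}, {"dx": 0.025, "dy": 0, "dz": 0.068, "rx": 0, "ry": 0, "rz": 0, "gripper": 0}, {"dx": 0.03, "dy": 0, "dz": 0.068, "rx": 0, "ry": 0, "rz": 0, "gripper": 0}]}}

```text
t: 8.18
ee_pos: [0.4814, 0.0834, 0.1062]
eef_rot: [-0.0, 0.998, -0.059, -0.0]
ft_force: [-2.4, 0.8, 2.0]
grip_width: 0.005
```

>>> {"op": "step_arm", "data": {"commands": [{"dx": 0.004, "dy": 0, "dz": 0, "rx": 0, "ry": 0, "rz": 0, "gripper": 0}, {"dx": 0.008, "dy": 0, "dz": 0, "rx": 0, "ry": 0, "rz": 0, "gripper": 0}, {"dx": 0.012, "dy": 0, "dz": 0, "rx": 0, "ry": 0, "rz": 0, "gripper": 0}, {"dx": 0.016, "dy": 0, "dz": 0, "rx": 0, "ry": 0, "rz": 0, "gripper": 0}, {"dx": 0.02, "dy": 0, "dz": 0, "rx": 0, "ry": 0, "rz": 0, "gripper": 0}, {"dx": 0.024, "dy": 0, "dz": 0, "rx": 0, "ry": 0, "rz": 0, "gripper": 0}, {"dx": 0.026, "dy": 0, "dz": 0, "rx": 0, "ry": 0, "rz": 0, "gripper": 0}]}}

```text
t: 8.77
ee_pos: [0.5076, 0.0804, 0.1057]
eef_rot: [-0.0, 0.998, -0.06, 0.0]
ft_force: [-4.7, 0.6, 3.6]
grip_width: 0.006
```

```bash
python3 -c "
from h import *;st()"
```

```text
t 8.77 g [ 97.9  90.2 105.7] xhead -6.8 zax [ 0.  0. -1.] F [-4.7  0.6  3.6] grip 0.006
```

Almost at the end (expected TCP y ≈ 87.5); I'll creep to the stop, watching the force.

>>> {"op": "step_arm", "data": {"commands": [{"dx": 0.001, "dy": 0, "dz": 0, "rx": 0, "ry": 0, "rz": 0, "gripper": 0}, {"dx": 0.002, "dy": 0, "dz": 0, "rx": 0, "ry": 0, "rz": 0, "gripper": 0}, {"dx": 0.002, "dy": 0, "dz": 0, "rx": 0, "ry": 0, "rz": 0, "gripper": 0}]}}

```text
t: 9.02
ee_pos: [0.5075, 0.0804, 0.1054]
eef_rot: [-0.0, 0.998, -0.059, -0.002]
ft_force: [-4.7, 1.5, 3.2]
grip_width: 0.006
```

>>> {"op": "step_arm", "data": {"commands": [{"dx": 0.001, "dy": 0, "dz": 0, "rx": 0, "ry": 0, "rz": 0, "gripper": 0}, {"dx": 0.001, "dy": 0, "dz": 0, "rx": 0, "ry": 0, "rz": 0, "gripper": 0}]}}

```text
t: 9.18
ee_pos: [0.5075, 0.0803, 0.1053]
eef_rot: [-0.0, 0.998, -0.059, -0.003]
ft_force: [-5.7, 1.5, 4.6]
grip_width: 0.007
```

>>> {"op": "step_arm", "data": {"commands": [{"dx": 0.001, "dy": 0, "dz": 0, "rx": 0, "ry": 0, "rz": 0, "gripper": 0}, {"dx": 0.001, "dy": 0, "dz": 0, "rx": 0, "ry": 0, "rz": 0, "gripper": 0}]}}

```text
t: 9.35
ee_pos: [0.5076, 0.0804, 0.1053]
eef_rot: [-0.0, 0.998, -0.059, -0.004]
ft_force: [-7.5, 1.8, 6.2]
grip_width: 0.005
```

>>> {"op": "step_arm", "data": {"commands": [{"dx": 0.002, "dy": 0, "dz": 0, "rx": 0, "ry": 0, "rz": 0, "gripper": 0}, {"dx": 0.004, "dy": 0, "dz": 0, "rx": 0, "ry": 0, "rz": 0, "gripper": 0}, {"dx": 0.006, "dy": 0, "dz": 0, "rx": 0, "ry": 0, "rz": 0, "gripper": 0}, {"dx": 0.006, "dy": 0, "dz": 0, "rx": 0, "ry": 0, "rz": 0, "gripper": 0}]}}

```text
t: 9.68
ee_pos: [0.5078, 0.0805, 0.1045]
eef_rot: [0.0, 0.998, -0.059, -0.01]
ft_force: [-15.8, 4.0, 10.4]
grip_width: 0.005
```

Run:
```python
from h import *
st(); c=snap('scene')
cv2.imwrite('pics/s6.png',cv2.resize(c['frame'][150:270,300:420],None,fx=5,fy=5,interpolation=cv2.INTER_CUBIC)[:,:,::-1])
```

```text
t 9.68 g [ 98.1  90.  104.5] xhead -6.7 zax [-0.02   0.001 -1.   ] F [-15.8   4.   10.4] grip 0.005
```

View pics/s6.png

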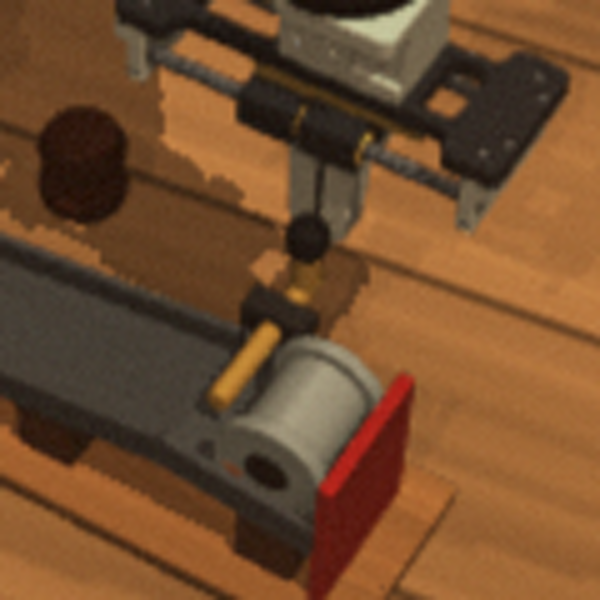

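The bolt lies across behind the roller; its tip is at (222,395) in the crop and the knob at (306,236). The stop is firm at 16 N. I'll back off, lift away and verify.

>>> {"op": "step_arm", "data": {"commands": [{"dx": -0.01, "dy": 0, "dz": 0, "rx": 0, "ry": 0, "rz": 0, "gripper": 0}, {"dx": -0.025, "dy": 0, "dz": 0, "rx": 0, "ry": 0, "rz": 0, "gripper": 0}, {"dx": -0.04, "dy": 0, "dz": 0, "rx": 0, "ry": 0, "rz": 0, "gripper": 0}, {"dx": -0.04, "dy": 0, "dz": -0.03, "rx": 0, "ry": 0, "rz": 0, "gripper": 0}, {"dx": -0.04, "dy": 0, "dz": -0.06, "rx": 0, "ry": 0, "rz": 0, "gripper": 0}, {"dx": -0.04, "dy": 0, "dz": -0.09, "rx": 0, "ry": 0, "rz": 0, "gripper": 0}, {"dx": -0.04, "dy": 0, "dz": -0.09, "rx": 0, "ry": 0, "rz": 0, "gripper": 0}]}}

```text
t: 10.32
ee_pos: [0.4826, 0.0837, 0.2013]
eef_rot: [-0.002, 0.998, -0.06, 0.008]
ft_force: [0.8, -0.7, 0.2]
grip_width: 0.01
```

Run:
```python
from h import *
st(); c=snap('scene')
print('knob',g(onz(c,300+304/5,150+234/5,.116)),'tip',g(onz(c,300+220/5,150+393/5,.08)))
cv2.imwrite('pics/s7.png',cv2.resize(c['frame'][140:280,190:410],None,fx=3.6,fy=3.6,interpolation=cv2.INTER_CUBIC)[:,:,::-1])
```

```text
t 10.32 g [ 98.3 115.3 201.3] xhead -6.9 zax [ 0.016  0.002 -1.   ] F [ 0.8 -0.7  0.2] grip 0.01
knob [ 98.1  72.3 116. ] tip [99.8 -2.7 80. ]
```

View pics/s7.png

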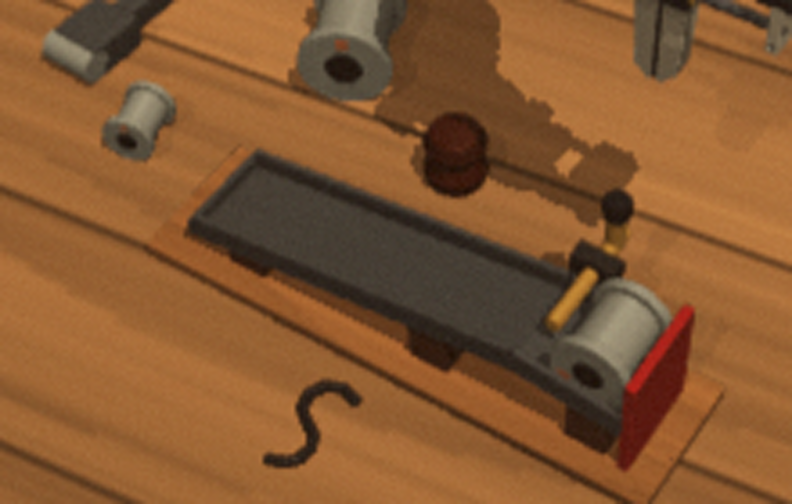

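```bash
python3 -c "
from h import *;print(bot.hand_in())"
```

```text
the job is handed in; nothing more can be done
None
```

The roller is seated against the red stop, and the keeper bolt is across behind it. I handed the job in with the arm clear, at about 10.3 s of the 48 s.

- **Roller:** I pushed it up the gutter with the closed fingertips on its core, using about 2 N. It went over the crest and rolled to the stop, and the last picture shows it still resting there.
- **Keeper:** I pushed the knob until the bolt stopped firm, with no further travel at about 16 N sideways. The picture shows the rod lying behind the roller. The wrist force I read stayed under about 20 N.
- **Other things:** In the last picture the insulator, S-hook and fuller look unmoved. The oil can was outside the final crop, and the arm never went near it.

**Check that disagreed:** the knob measured y ≈ 72.3 mm against the 70 expected. The finger position where it stopped gave about the same, 72.5. The red stop plate's ends also measured about 2.5 mm off centre, so I put this down to my frame estimate and not to missing travel. I did not confirm that separately.

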